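# Switch the hall intercom to the gate and let the visitor in

## Task

A visitor is waiting at the gate, but the hall intercom is switched to the front door (the key with the white lens is down). Press the key with the green lens until it clicks and stays down by itself and the white one pops up; only then push the round red door-release button fully down, keep it down for about two seconds, and let it come up again. Press none of the other keys, and leave the things lying on the shelf where they are.

Things in the scene. Friction and masses are not known exactly. Their poses are not given: they have to be found in the camera images.
- station: desk intercom station fixed on the shelf, charcoal plastic, 210 mm deep (its x) x 300 mm wide (its y). Origin: centre of its underside; its x axis points from its front edge (the side with the keys) to its rear, y to its left, z up. Front deck 45 mm high with four selector keys and a red button; the rear part (from 10 mm behind the origin) slopes up to a hump 94 mm high with monitor screen and loudspeaker.
- key_white_top (a point): centre of the top face of the light grey selector key with the white lens (front door; the one that is latched down at the start). The cap is 62 mm long (its x, the station's x) and 36 mm wide (its y); the 26 mm square lens covers the rear part of the top, 12 mm behind the centre. The four keys stand side by side 40 mm apart along the station's y in any order (see the lens). Up, the top is 61 mm above the shelf, 16 mm above the deck.
- key_white (a joint): how far the white key is down, m: 0 up, grows as it is pressed straight down, 0.0105 at its stop. Works like the green key. Latched at about 0.0077 at the start; it is freed, and its spring lifts it to 0, as soon as another key is about 4 mm down, even if that key is then let go too early to latch.
- key_green_top (a point): centre of the top face of the light grey selector key with the green lens (the gate; up at the start). The cap is 62 mm long (its x, the station's x) and 36 mm wide (its y); the 26 mm square lens covers the rear part of the top, 12 mm behind the centre. The four keys stand side by side 40 mm apart along the station's y in any order (see the lens). Up, the top is 61 mm above the shelf, 16 mm above the deck.
- key_green (a joint): how far the green key is down, m: 0 up, grows as it is pressed straight down, 0.0105 at its stop. Pressed past about 0.008 it clicks and, let go, stays latched at about 0.0077; let go earlier, it springs back. It needs about 9 N while the latch moves aside (2 to 4 mm down), then 3 to 5 N; the stop is rigid and pressing on to it does no harm.
- key_yellow_top (a point): centre of the top face of the light grey selector key with the yellow lens (the garage; up at the start). The cap is 62 mm long (its x, the station's x) and 36 mm wide (its y); the 26 mm square lens covers the rear part of the top, 12 mm behind the centre. The four keys stand side by side 40 mm apart along the station's y in any order (see the lens). Up, the top is 61 mm above the shelf, 16 mm above the deck.
- key_yellow (a joint): how far the yellow key is down, m: 0 up, grows as it is pressed straight down, 0.0105 at its stop. Works like the green key.
- key_blue_top (a point): centre of the top face of the light grey selector key with the blue lens (the cellar door; up at the start). The cap is 62 mm long (its x, the station's x) and 36 mm wide (its y); the 26 mm square lens covers the rear part of the top, 12 mm behind the centre. The four keys stand side by side 40 mm apart along the station's y in any order (see the lens). Up, the top is 61 mm above the shelf, 16 mm above the deck.
- key_blue (a joint): how far the blue key is down, m: 0 up, grows as it is pressed straight down, 0.0105 at its stop. Works like the green key.
- release_top (a point): centre of the top face of the round red door-release button, 40 mm across, in a grey collar at the right of the keys (the station's -y side); its top is 64 mm above the shelf, 7 mm above its collar, when up.
- release (a joint): how far the door-release button is down, m: 0 up, 0.007 fully down; spring return, 2 N to start and 7 N fully down; pressing on to its rigid stop does no harm.
- remote_mid (a point): bystander: centre of a grey plastic gate remote, 100 x 42 x 17 mm, lying loose at the right of the station
- padlock_mid (a point): bystander: centre of the body of a chrome padlock lying loose at the left of the station, body 62 x 52 x 24 mm, shackle to 67 mm from the centre
- dish: bystander: green glass dish, loose, 144 mm across, 42 mm high; origin: centre of its underside
- glasses_case_mid (a point): bystander: centre of a loose brown glasses case, 62 x 160 x 38 mm
- bamboo_door_mid (a point): bystander: centre of the half-open sliding door (85 x 82 mm) in the front of a fixed bamboo box, 110 x 170 x 100 mm; the door slides easily

How it is judged:
By the outcome, as a careful person would: the job done as asked, in the order asked, and still so for the second after the job is handed in, with the robot touching nothing.
It also fails if it takes over 37 s, if anything falls off the work surface, if the arm or the gripper's body presses on something with over 40 N, if the wrist force passes 120 N, or if a joint passes its speed limit or range.

## Robot

A 7-joint arm with a two-finger parallel gripper is mounted at the origin on the work surface. World frame = base frame: x ahead of the robot, y to its left, z up, the work surface at z = 0. Lengths are in mm, angles in rad, forces in N, time in s.
With the tool pointing down it reaches from about 400 to 900 mm from the base axis. Payload 5.5 kg.
Tool frame: the origin (TCP) lies midway between the tips of the shut fingers; the grasp point (between the pads) lies 19 mm behind it (hold_point_z is the distance from the TCP to the grasp point, in mm); z points along the fingers, y is the line along which they close (so a half turn about z gives the same grasp; the last joint's range is limited). The gripper opens to 85 mm and grips with 20 to 120 N. Pads are 22 mm wide; open, the fingers measure 114 mm over their backs; the gripper's body (76 mm by 85 mm) begins 54 mm behind the grasp point. The pads swing forward as they close: fully open they stand 13 mm farther back than shut.
Start: joints at [0.263, 0.501, -0.427, 1.55, 0.221, 1.138, -0.21], TCP at [650, 0.037, 231.31] pointing down, gripper open.
Joint ranges: [-2.88, 2.88], [-0.31, 2.03], [-1.54, 1.56], [0.2, 2.42], [-1.41, 4.55], [0.19, 2.02], [-2.57, 2.57]. Speed limits (rad/s): [2.57, 2.57, 3.14, 3.14, 3.14, 3.14, 3.14].

## Interface

Orientations are given as a unit quaternion [x, y, z, w].
In Python, from plant import get_state, camera, camera_info, finish_job, hold_point_z gives the robot as it stands. The module is installed in compiled form; this text tells all that it offers.
- The arm moves only by the shell command python3 -m pendant 'ROWS' [FORCE]. ROWS is a JSON object of lists of equal length, an entry for each row: "xyz": the shift along the tool's x, y, z in mm, a list of three; "dr": the turn, a rotation vector about the tool's x, y, z in degrees, a list of three; "hand": the gripper's target within -1 to 1 (shut at 1, half-way at 0, fully open at -1). In form: {"xyz": [[tx, ty, tz], ...], "dr": [[ax, ay, az], ...], "hand": [hand, ...]}. A call has 1 to 20 rows; each row is the pose to reach, as a shift and turn from the pose commanded when the call began, along the tool's axes at that moment; what a row does not reach only later rows make up. A row lasts 1/8 s, in which the tool goes at most 62.5 mm and 10.7 degrees, less where a joint would pass 70% of its speed; a pose out of reach is approached as far as the arm can. A call with a gripper value outside its range is refused whole. The fingers move at their own pace and stop on an object; FORCE is the grip in N (left out, the last holds). Time passes only in rows, so rows that repeat a pose let the fingers close. It gives the time, the measured TCP pose, the force, the opening and the grip force at its end, in the units of the state.
- get_state(): the state, without advancing time (a new reading comes with each control period).
- camera(name): name is "scene" or "side" or "wrist"; returns the picture (420x560x3 uint8, red, green, blue); there is no depth.
- camera_info(name): a dict with "fx", "fy", "cx", "cy" (pixels), "R" (3x3) and "t" (3): a world point X has camera coordinates R X + t; the wrist camera has in their place "hand_eye" (4x4, takes a point from camera to tool coordinates, whose origin is the TCP and whose axes are the flange's). Camera axes: x right, y down, z forward; pixel columns grow to the right and rows downward; lengths in mm; the calibration is good to about 2 mm. The wrist camera is an equidistant fisheye: a pixel r from the principal point sees the ray r / f radians off the axis. A picture is of the moment at which its call begins: read the wrist's pose just before it. camera_info takes no time and is no camera call.
- finish_job(): hands the job in; it is judged then, once.
The state is a dict: "t": time; "joint_positions": joint angles; "joint_velocities": joint speeds; "joint_efforts": joint torques, N m; "tcp_pos": TCP position; "tool_rot": TCP orientation; "force": force on the tool from outside, world axes, zero at the start; "torque": the same for the moment, N m; "opening": opening from 0.0 (shut) to 1.0 (fully open); "finger_force": force on a finger pad.
Only numpy, scipy, OpenCV 4.12 (cv2) and the standard library are available. Lean on these libraries where they do the work, as an engineer would, in place of code of your own. Each camera call takes 0.05 s, during which the arm holds its last target. There are 200 camera calls.

## Working session

There is one attempt and no reset: what is moved stays moved. The work goes in short steps, Python scripts to look and compute and a shell command to move; the robot and the scene stay as the last step left them, time stands still between calls to the robot, and variables do not carry over. Pictures are saved under pics/ and viewed, at most 10 in all, crops included, and the job is handed in when it is done.

```bash
mkdir -p pics
python3 - <<'E'
from plant import *
import cv2
s=get_state();print(s['t'],s['tcp_pos'],s['tool_rot'],s['force'],s['opening'],hold_point_z)
for n in("scene","wrist"):
    cv2.imwrite(f"pics/{n}0.png",camera(n)[:,:,::-1])
print(camera_info("scene"));print(camera_info("wrist"))
E
```

```text
0.0 [ 6.49297322e+02 -3.17908335e-02  2.30250980e+02] [ 7.07085862e-01  7.07127013e-01 -6.75271638e-04 -7.18380008e-04] [0.13477076 0.20635596 0.39792643] 1.0034780869888544 18.700000000000003
{'fx': 468.2662099292411, 'fy': 468.2662099292411, 'cx': 270.32908260926826, 'cy': 206.74049782338213, 'R': array([[-0.24180605,  0.97019119, -0.01608996],
       [ 0.5428873 ,  0.12152576, -0.83096623],
       [-0.80424077, -0.2096677 , -0.55609013]]), 't': array([ 132.55140855, -179.56991277, 1674.78826287])}
{'fx': 325.19226210127806, 'fy': 325.19226210127806, 'cx': 279.1273344909817, 'cy': 210.05902494990588, 'hand_eye': array([[ 5.78861498e-04, -9.65607863e-01, -2.60002155e-01,
         6.45571425e+01],
       [ 9.99999705e-01,  4.27777154e-04,  6.37672961e-04,
        -8.03675904e-01],
       [-5.04519044e-04, -2.60002447e-01,  9.65607826e-01,
        -1.42839289e+02],
       [ 0.00000000e+00,  0.00000000e+00,  0.00000000e+00,
         1.00000000e+00]])}
```

View pics/scene0.png

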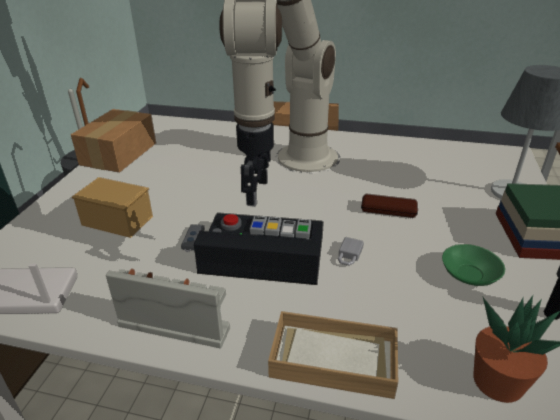

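View pics/wrist0.png

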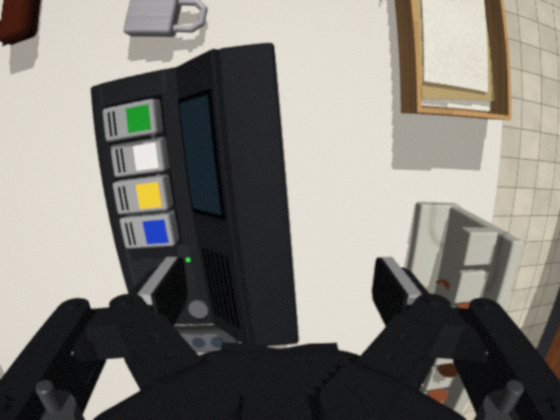

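The wrist view shows lenses at green (139,119), white (147,155), yellow (149,195) and blue (155,231). The red button is hidden behind the finger there, but it shows in the scene view at about (231,220).

```bash
cat > h.py <<'E'
import numpy as np,cv2
from plant import *
from scipy.spatial.transform import Rotation as Ro
def ray(n,u,v,s=None):
    c=camera_info(n);x,y=(u-c['cx'])/c['fx'],(v-c['cy'])/c['fy']
    if n!="wrist":
        return -c['R'].T@c['t'], c['R'].T@np.array([x,y,1])
    r=np.hypot(x,y);d=np.array([x/r*np.sin(r),y/r*np.sin(r),np.cos(r)])
    H=c['hand_eye'];R=Ro.from_quat(s['tool_rot']).as_matrix()
    return s['tcp_pos']+R@H[:3,3], R@H[:3,:3]@d
def at(n,u,v,z,s=None):
    o,d=ray(n,u,v,s);return (o+d*(z-o[2])/d[2])
def blob(im,p,rad=30,hue=None,sat=110,val=60):
    """centroid of the blob like the colour at p (im RGB)"""
    hsv=cv2.cvtColor(im,cv2.COLOR_RGB2HSV).astype(int);h,s,v=hsv[p[1],p[0]]
    dh=abs(hsv[...,0]-h);dh=np.minimum(dh,180-dh)
    m=((dh<10)&(abs(hsv[...,1]-s)<70)&(hsv[...,2]>val)) if s>80 else ((hsv[...,1]<40)&(hsv[...,2]>v-25))
    w=np.zeros_like(m);w[max(0,p[1]-rad):p[1]+rad,max(0,p[0]-rad):p[0]+rad]=1
    n,l,st,c=cv2.connectedComponentsWithStats((m&w).astype('uint8'))
    k=l[p[1],p[0]];return c[k],st[k]
E
python3 - <<'E'
from h import *
s=get_state()
w=camera("wrist");sc=camera("scene");cv2.imwrite("pics/side0.png",camera("side")[:,:,::-1])
for n,p,z in(("green",(139,119),61),("white",(147,155),53.3),("yellow",(149,195),61),("blue",(155,231),61)):
    c,st=blob(w,p,18);print(n,c,st,at("wrist",*c,z,s).round(1))
for n,p,z in(("green",(304,229),61),("blue",(258,225),61),("yellow",(273,226),61),("red",(231,217),64)):
    c,st=blob(sc,p,14);print(n,c,st,at("scene",*c,z).round(1))
cv2.imwrite("pics/crop.png",cv2.resize(sc[190:290,170:340,::-1],None,fx=4,fy=4))
E
```

```text
green [137.78011472 118.38432122] [126 105  24  27 523] [505.6  76.2  61. ]
white [145.35580524 156.32958801] [133 143  25  27 534] [509.   36.2  53.3]
yellow [148.34205607 195.01869159] [136 182  25  26 535] [512.6  -3.5  61. ]
blue [155.07991361 231.52915767] [143 220  25  24 463] [516.1 -43.4  61. ]
green [302.35416667 227.91666667] [298 225  10   6  48] [508.2  76.8  61. ]
blue [257.02173913 224.15217391] [252 222  10   6  46] [518.1 -42.6  61. ]
yellow [272.15517241 225.46551724] [267 223  11   6  58] [515.   -2.3  61. ]
red [230.14074074 219.19259259] [223 214  15  11 135] [ 516.2 -117.4   64. ]
```

View pics/crop.png

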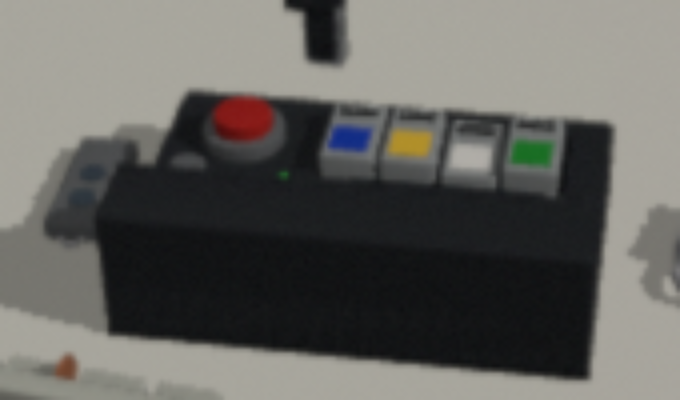

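Lens order along the station from its left is green, white, yellow, blue, with the red button on the far right. The station yaw is about 5°. I'll shut the gripper and hover above the green key's centre (494, 75.5).

```bash
python3 -m pendant '{"xyz":[[20,-40,0],[40,-80,20],[60,-120,60],[75,-156,100],[75,-156,135],[75,-156,145],[75,-156,145]],"dr":[[0,0,0],[0,0,0],[0,0,0],[0,0,0],[0,0,0],[0,0,0],[0,0,0]],"hand":[1,1,1,1,1,1,1]}' 40
python3 - <<'E'
from h import *
s=get_state();w=camera("wrist");print(s['tcp_pos'],s['force'],s['opening'])
cv2.imwrite("pics/w1.png",w[:,:,::-1])
c=camera_info("wrist");
E
```

```text
t: 1.12
tcp_pos: [494.5, 75.0, 86.4]
tool_rot: [0.707, 0.707, -0.0, -0.0]
force: [-0.8, 1.2, 0.1]
opening: -0.001
finger_force: 0.0
[494.47750633  74.96689057  86.35404422] [-0.80673247  1.17652913  0.10263055] -0.000996390597359353
```

View pics/w1.png

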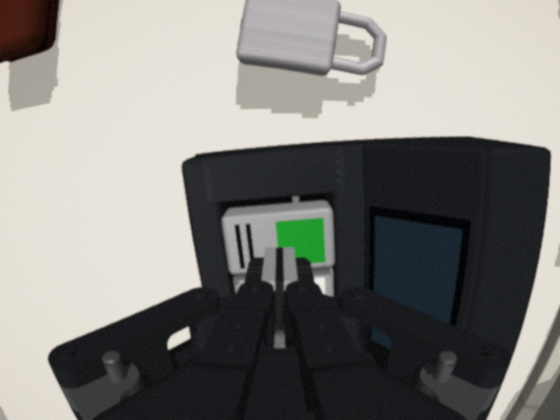

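The green key is centred at (278,237), with its lens at (301,241). The shut fingertips show near (280,250), and I expect parallax there because they are 25 mm higher. I'll check numerically.

Run:
```python
from h import *
s=get_state();w=camera("wrist")
c,st=blob(w,(301,241),40);print(c,st,at("wrist",*c,61,s).round(1))
for p in((224,212),(331,203),(335,264),(229,272)): print(at("wrist",*p,61,s).round(1))
for x,y,z in ((0,0,0),(-11,0,0),(11,0,0)):  # project tip points
    H=camera_info("wrist");h=np.linalg.inv(H['hand_eye'])@[x,y,z,1];d=h[:3];r=np.hypot(d[0],d[1]);t=np.arctan2(r,d[2]);print(H['cx']+d[0]/r*t*H['fx'],H['cy']+d[1]/r*t*H['fy'])
```

```text
[301.30037547 237.7359199 ] [ 275  218   48   44 1598] [506.8  78.3  61. ]
[464.6  93.1  61. ]
[522.5  98.1  61. ]
[526.7  62.   61. ]
[465.5  57.   61. ]
280.57061735107027 262.56014616259574
280.52008781745 282.7448376834352
280.61974071660535 241.17743814758376
```

```bash
python3 -m pendant '{"xyz":[[1.5,0,15],[1.5,0,24],[1.5,0,29],[1.5,0,32],[1.5,0,34.5],[1.5,0,36.5],[1.5,0,37],[1.5,0,37]],"dr":[[0,0,0],[0,0,0],[0,0,0],[0,0,0],[0,0,0],[0,0,0],[0,0,0],[0,0,0]],"hand":[1,1,1,1,1,1,1,1]}'
```

```text
t: 2.22
tcp_pos: [494.3, 76.6, 50.5]
tool_rot: [0.707, 0.707, 0.0, 0.0]
force: [-3.7, -0.8, 15.7]
opening: 0.001
finger_force: 8.0
```

It reached the stop at z 50.5. Now I'll lift, move beyond the red button at a safe height, and look with the wrist camera at both the keys and the button.

```bash
python3 -m pendant '{"xyz":[[0,0,-20],[0,0,-60],[-40,5,-110],[-90,10,-130],[-150,15,-130],[-200,19,-130],[-245,19,-130],[-245,19,-130],[-245,19,-130]],"dr":[[0,0,0],[0,0,0],[0,0,0],[0,0,0],[0,0,0],[0,0,0],[0,0,0],[0,0,0],[0,0,0]],"hand":[1,1,1,1,1,1,1,1,1]}'
python3 - <<'E'
from h import *
s=get_state();w=camera("wrist");print(s['tcp_pos'],s['force'])
cv2.imwrite("pics/w2.png",w[:,:,::-1])
hsv=cv2.cvtColor(w,cv2.COLOR_RGB2HSV)
for n,m in(("red",((hsv[...,0]<8)|(hsv[...,0]>172))&(hsv[...,1]>170)&(hsv[...,2]>100)),("green",(abs(hsv[...,0].astype(int)-60)<12)&(hsv[...,1]>150)&(hsv[...,2]>80))):
    k,l,st,c=cv2.connectedComponentsWithStats(m.astype('uint8'))
    for i in range(1,k):
        if st[i,4]>150: print(n,c[i],st[i],at("wrist",*c[i],64 if n=="red" else 53.3,s).round(1))
E
```

```text
t: 3.35
tcp_pos: [512.7, -167.8, 178.8]
tool_rot: [0.707, 0.707, 0.0, -0.001]
force: [0.3, -0.0, -0.3]
opening: -0.0
finger_force: 0.0
[ 512.74816653 -167.79488182  178.82511537] [ 0.34146289 -0.01070009 -0.28027092]
red [277.29556387 144.73115981] [ 253  121   49   49 1871] [ 510.6 -119.2   64. ]
```

View pics/w2.png

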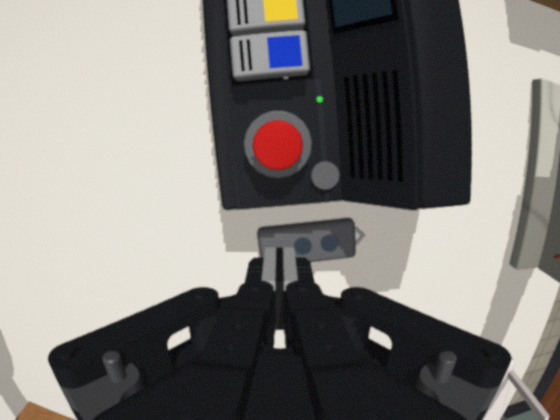

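The red button is at (277,145), which is world (510.6, -119.2). The green and white keys are out of view here, so I'll check them in the scene camera.

Run:
```python
from h import *
sc=camera("scene")
cv2.imwrite("pics/crop2.png",cv2.resize(sc[205:265,230:340,::-1],None,fx=6,fy=6,interpolation=cv2.INTER_CUBIC))
for p in ((302,228),(257,224),(272,225)): print(blob(sc,p,14))
```

```text
(array([302.63636364, 230.27272727]), array([298, 228,  10,   6,  55], dtype=int32))
(array([256.95348837, 224.11627907]), array([253, 222,   9,   6,  43], dtype=int32))
(array([272.15517241, 225.46551724]), array([267, 223,  11,   6,  58], dtype=int32))
```

View pics/crop2.png

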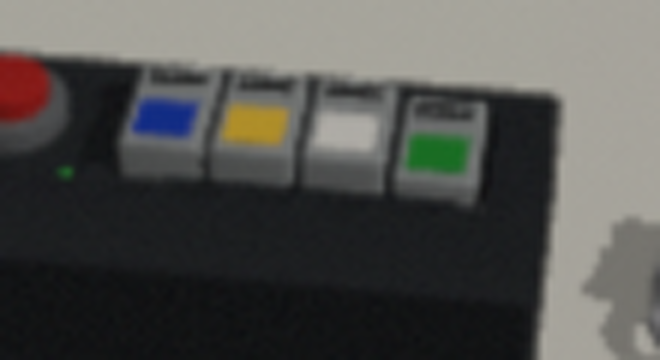

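Green is latched (lens about 2.4 px lower) and white is up. Next is the button.

```bash
python3 -m pendant '{"xyz":[[25,-2,30],[49,-2,70],[49,-2,95],[49,-2,105],[49,-2,105]],"dr":[[0,0,0],[0,0,0],[0,0,0],[0,0,0],[0,0,0]],"hand":[1,1,1,1,1]}'
python3 -m pendant '{"xyz":[[0,0,8],[0,0,14],[0,0,18],[0,0,19],[0,0,19],[0,0,19],[0,0,19],[0,0,19],[0,0,19],[0,0,19],[0,0,19],[0,0,19],[0,0,19],[0,0,19],[0,0,19],[0,0,19],[0,0,19],[0,0,19],[0,0,19]],"dr":[[0,0,0],[0,0,0],[0,0,0],[0,0,0],[0,0,0],[0,0,0],[0,0,0],[0,0,0],[0,0,0],[0,0,0],[0,0,0],[0,0,0],[0,0,0],[0,0,0],[0,0,0],[0,0,0],[0,0,0],[0,0,0],[0,0,0]],"hand":[1,1,1,1,1,1,1,1,1,1,1,1,1,1,1,1,1,1,1]}'
```

```text
t: 4.08
tcp_pos: [510.9, -118.9, 74.2]
tool_rot: [0.707, 0.707, -0.0, -0.0]
force: [-0.2, -0.1, -0.2]
opening: -0.001
finger_force: 0.0
t: 6.45
tcp_pos: [512.9, -119.9, 60.5]
tool_rot: [0.707, 0.707, 0.0, 0.002]
force: [-12.5, 3.0, 46.1]
opening: -0.002
finger_force: 22.9
```

The tip stopped at 60.5 with 46 N instead of reaching 57, so something is blocking it. I'll look before moving on.

Run:
```python
from h import *
s=get_state();print(s['tcp_pos'],s['force'],s['torque'],s['joint_efforts'])
w=camera("wrist");a=camera("side")
c=camera_info("side");p=c['R']@s['tcp_pos']+c['t'];u,v=int(c['cx']+c['fx']*p[0]/p[2]),int(c['cy']+c['fy']*p[1]/p[2]);print(u,v,c['fx']/p[2])
q=a[max(0,v-60):v+50,max(0,u-60):u+60]
q=cv2.resize(q,(420,int(420*q.shape[0]/q.shape[1])),interpolation=cv2.INTER_CUBIC)
o=np.zeros((420,800,3),np.uint8);w2=cv2.resize(w,(380,285));o[:285,:380]=w2;o[:q.shape[0],380:]=q[:420]
cv2.imwrite("pics/p3.png",o[:,:,::-1])
```

```text
[ 512.94287143 -119.93873301   60.51715112] [-12.54931022   3.03956125  46.14015255] [ 0.65510131  2.85894147 -0.06706539] [-4.46510338e-02 -2.95882916e+01 -1.59472078e+00 -1.55899912e+01
  8.18288717e-01 -4.47004125e+00 -1.76437507e-04]
264 191 0.30077048458531064
```

View pics/p3.png

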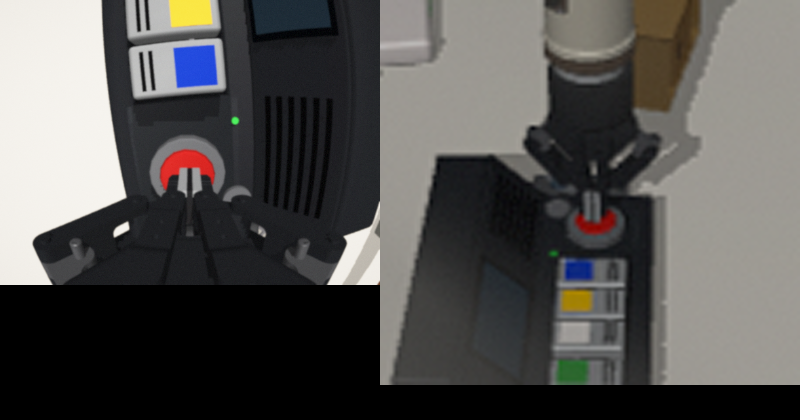

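The tips are on the red button. The finger linkage on the hump side seems to touch the grey knob next to it, seen at about (237,195) in the wrist view. I'll lift and triangulate that knob.

```bash
python3 -m pendant '{"xyz":[[0,0,-10],[0,0,-50],[0,0,-80],[0,0,-80]],"dr":[[0,0,0],[0,0,0],[0,0,0],[0,0,0]],"hand":[1,1,1,1]}'
python3 - <<'E'
from h import *
s=dict(tcp_pos=np.array([512.75,-167.8,178.8]),tool_rot=[.7071,.7071,0,0])
a,b=ray("wrist",325,176,s);c,d=ray("side",254.6,190.4)
t=np.linalg.lstsq(np.c_[b,-d],c-a,rcond=None)[0];print(a+b*t[0],c+d*t[1])
a,b=ray("wrist",277.3,144.7,s)
for p in((340,200),(343,120),(415,120),(415,205)):print(p,at("wrist",*p,45,s).round(),at("wrist",*p,94,s).round())
sd=camera("side");u,v=264,191
q=cv2.resize(sd[131:241,194:324],None,fx=6,fy=5,interpolation=cv2.INTER_CUBIC);cv2.imwrite("pics/s4.png",q[:,:,::-1])
E
```

```text
t: 7.05
tcp_pos: [513.1, -120.2, 137.9]
tool_rot: [0.707, 0.707, 0.001, 0.003]
force: [-0.0, 0.9, -0.0]
opening: 0.004
finger_force: 0.0
[ 552.42406456 -147.84891002   40.81230599] [ 550.93171096 -147.95410836   40.61392675]
(340, 200) [ 566. -168.   45.] [ 556. -157.   94.]
(343, 120) [566. -98.  45.] [557. -99.  94.]
(415, 120) [633. -95.  45.] [612. -96.  94.]
(415, 205) [ 639. -173.   45.] [ 616. -160.   94.]
```

View pics/s4.png

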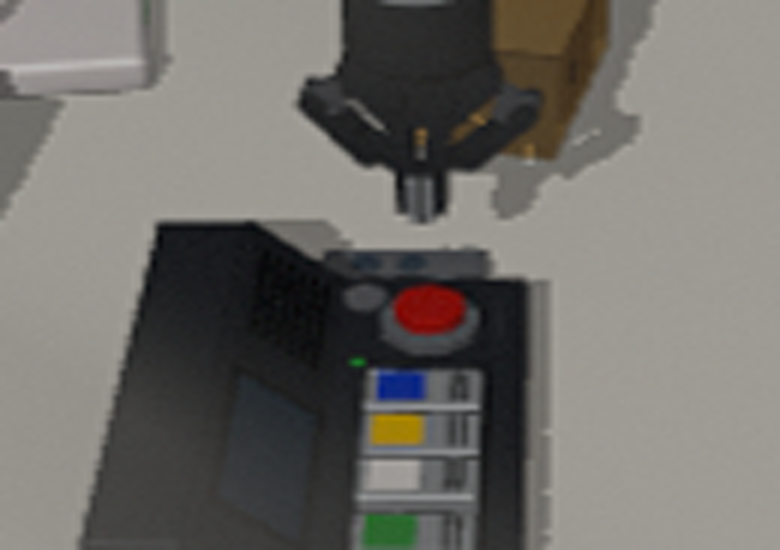

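The knob is low (about 41 mm), so it is not the culprit. The tool also still reads about 2.6 mm above its commanded pose in free air, so I'll check the state.

```bash
python3 -m pendant '{"xyz":[[0,0,0],[0,0,0],[0,0,0]],"dr":[[0,0,0],[0,0,0],[0,0,0]],"hand":[1,1,1]}'
python3 - <<'E'
from h import *
s=get_state();w=camera("wrist");print(s['joint_positions'],s['joint_velocities'].round(4) if hasattr(s['joint_velocities'],'round') else s['joint_velocities'],s['tcp_pos'],s['joint_efforts'])
hsv=cv2.cvtColor(w,cv2.COLOR_RGB2HSV)
m=(abs(hsv[...,0].astype(int)-118)<10)&(hsv[...,1]>150)&(hsv[...,2]>80)
k,l,st,c=cv2.connectedComponentsWithStats(m.astype('uint8'))
for i in range(1,k):
    if st[i,4]>150: print("blue",c[i],st[i],at("wrist",*c[i],61,s).round(1))
E
```

```text
t: 7.48
tcp_pos: [510.5, -119.3, 134.5]
tool_rot: [0.707, 0.707, -0.0, -0.001]
force: [-0.6, -0.6, -0.0]
opening: -0.001
finger_force: 0.0
[ 5.05162043e-01  3.98896701e-01 -3.95864360e-01  1.94950227e+00
  2.03305216e-01  8.33072350e-01 -3.06291121e-04] [ 0.0025 -0.0053 -0.0007 -0.0035  0.0001 -0.0001  0.0016] [ 510.49295463 -119.28183682  134.49419358] [ 2.71319656e-02 -4.59175336e+01 -3.98548990e+00 -2.29428685e+01
  1.15307982e-02  1.05485282e-02 -1.27659136e-03]
blue [288.80876217 107.51390821] [ 269   88   41   40 1438] [516.  -43.3  61. ]
```

The finger pads carried the whole load (2 × 22.9 N = 46 N), so it was the tips on the button and not the gripper body. The free-air lag has settled. I'll go back down to the button's top and press in small steps, watching it as it goes.

```bash
cat > red.py <<'E'
from h import *
s=get_state();a=camera("scene");b=camera("side")
print(s['t'],s['tcp_pos'].round(2),np.round(s['force'],1),np.round(s['joint_positions'],3))
for n,im in(("scene",a),("side",b)):
    hsv=cv2.cvtColor(im,cv2.COLOR_RGB2HSV)
    m=((hsv[...,0]<8)|(hsv[...,0]>172))&(hsv[...,1]>170)&(hsv[...,2]>90)
    if n=="scene": m[:, :215]=0;m[:,250:]=0;m[:205]=0;m[240:]=0
    else: m[:,:245]=0;m[:,290:]=0;m[:170]=0;m[215:]=0
    ys,xs=np.nonzero(m);print(n,len(ys),xs.min(),xs.max(),ys.min(),ys.max(),xs.mean(),ys.mean())
E
python3 red.py
python3 -m pendant '{"xyz":[[0,0,40],[0,0,60],[0,0,68],[0,0,68],[0,0,68]],"dr":[[0,0,0],[0,0,0],[0,0,0],[0,0,0],[0,0,0]],"hand":[1,1,1,1,1]}'
python3 red.py
python3 -m pendant '{"xyz":[[0,0,3],[0,0,6],[0,0,8],[0,0,9.5],[0,0,9.5]],"dr":[[0,0,0],[0,0,0],[0,0,0],[0,0,0],[0,0,0]],"hand":[1,1,1,1,1]}'
python3 red.py
```

```text
7.525 [ 510.61 -119.35  134.64] [-0.  -0.  -0.6] [ 0.505  0.399 -0.396  1.949  0.203  0.833 -0.   ]
scene 114 224 237 215 224 230.73684210526315 219.07894736842104
side 87 260 270 188 197 264.8735632183908 192.4367816091954
t: 8.25
tcp_pos: [511.6, -119.5, 68.2]
tool_rot: [0.707, 0.707, 0.0, 0.001]
force: [-0.1, 0.8, 0.8]
opening: 0.002
finger_force: 0.1
8.25 [ 511.59 -119.54   68.16] [-0.1  0.8  0.8] [ 0.47   0.503 -0.359  1.985  0.267  0.698 -0.053]
scene 70 224 237 215 224 231.71428571428572 220.5
side 56 260 270 190 197 265.05357142857144 193.80357142857142
t: 8.98
tcp_pos: [512.3, -119.7, 60.8]
tool_rot: [0.707, 0.707, 0.0, 0.001]
force: [-8.5, 0.4, 29.1]
opening: 0.004
finger_force: 14.6
8.975 [ 512.27 -119.74   60.76] [-8.5  0.4 29.1] [ 0.464  0.515 -0.353  1.987  0.275  0.683 -0.061]
scene 46 224 237 218 224 231.47826086956522 221.8695652173913
side 39 260 270 192 197 265.43589743589746 194.87179487179486
```

It stopped at about 60.8 again with 29 N. A force reading higher up the spring will show whether that is already the full 7 mm of travel.

```bash
for i in 1 2 3 ; do python3 -m pendant '{"xyz":[[0,0,-2],[0,0,-2],[0,0,-2]],"dr":[[0,0,0],[0,0,0],[0,0,0]],"hand":[1,1,1]}' | sed -n '1,4p'; python3 red.py; done
```

```text
t: 9.45
tcp_pos: [512.1, -119.7, 61.0]
tool_rot: [0.707, 0.707, 0.0, 0.001]
force: [-2.2, 0.4, 11.4]
9.45 [ 512.13 -119.72   61.04] [-2.2  0.4 11.4] [ 0.466  0.515 -0.353  1.987  0.274  0.683 -0.059]
scene 47 224 237 218 224 231.38297872340425 221.85106382978722
side 42 260 270 192 197 265.1666666666667 194.71428571428572
t: 9.93
tcp_pos: [512.1, -119.7, 62.5]
tool_rot: [0.707, 0.707, 0.001, 0.001]
force: [1.1, 0.1, 5.5]
9.925 [ 512.1  -119.68   62.49] [1.1 0.1 5.5] [ 0.467  0.512 -0.355  1.987  0.272  0.686 -0.058]
scene 52 224 237 217 224 231.34615384615384 221.57692307692307
side 45 260 270 191 197 265.2888888888889 194.48888888888888
t: 10.4
tcp_pos: [512.0, -119.7, 64.2]
tool_rot: [0.707, 0.707, 0.001, 0.001]
force: [1.5, 0.4, 4.5]
10.4 [ 512.03 -119.65   64.21] [1.5 0.4 4.5] [ 0.468  0.509 -0.356  1.986  0.27   0.689 -0.056]
scene 58 224 237 216 224 231.58620689655172 221.18965517241378
side 47 260 270 191 197 265.25531914893617 194.3404255319149
```

The spring forces (4.5 N at 64.2, 5.5 N at 62.5) put the button's top at about 67.6 and its stop at about 60.7 in this arm's readings. So the first press was already fully down for about two seconds. I'll let the button up, retract and verify.

```bash
python3 -m pendant '{"xyz":[[0,0,-10],[0,0,-50],[0,0,-100],[0,0,-120],[0,0,-120],[0,0,-120],[0,0,-120]],"dr":[[0,0,0],[0,0,0],[0,0,0],[0,0,0],[0,0,0],[0,0,0],[0,0,0]],"hand":[1,1,1,1,1,1,1]}'
python3 red.py
python3 - <<'E'
from h import *
sc=camera("scene");cv2.imwrite("pics/f.png",cv2.resize(sc[185:275,170:380,::-1],None,fx=3.8,fy=3.8,interpolation=cv2.INTER_CUBIC))
E
```

```text
t: 11.38
tcp_pos: [509.7, -119.2, 182.3]
tool_rot: [0.707, 0.707, -0.001, -0.001]
force: [-0.4, -0.0, 0.2]
opening: -0.002
finger_force: 0.0
11.375 [ 509.72 -119.2   182.29] [-0.4 -0.   0.2] [ 0.529  0.333 -0.419  1.912  0.166  0.933  0.031]
scene 113 224 237 215 224 230.76106194690266 219.04424778761063
side 88 260 270 188 197 264.92045454545456 192.47727272727272
```

View pics/f.png

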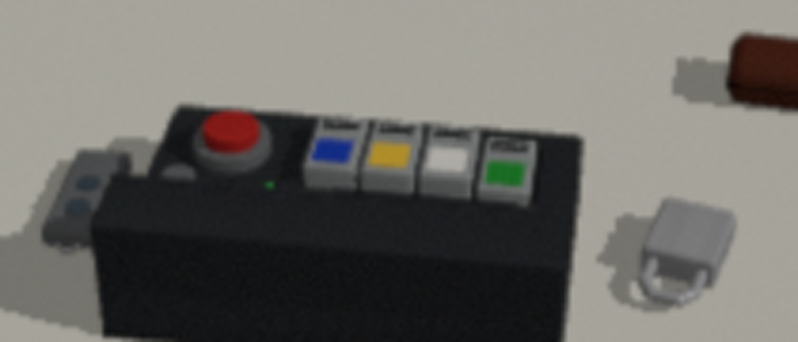

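Green is down, white, yellow and blue are up, the red button is up, and the remote and padlock haven't moved.

```bash
python3 -c "
from plant import *
print(finish_job())"
```

```text
the job is handed in; nothing more can be done
None
```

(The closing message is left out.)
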